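Return the cross jar to the wash-place carousel, bring it to the front and hold

TASK

Put the jar with the cross on its lid back, standing upright, into the carousel pocket that has the same cross on its floor, setting it down rather than dropping it, and let go of it while that pocket is still well away from the front. Then grip the wooden handle on top of the carousel and turn it gently until the jar stands right at the front, in line with the pointed tongue of the foot. Finish still holding the handle firmly with the turntable at rest; leave the other jar (waiting to be refilled), the bowl and the dipper alone.

Things in the scene. Friction and masses are not known exactly. Their poses are not given: they have to be found in the camera images.
- cross_jar: loose white ceramic jar, upright cylinder 50 mm in diameter, 98 mm high with its flush dark wooden lid, plus a 2 mm high pale cross (two 42 x 8 mm bars) on the lid; 0.14 to 0.28 kg; foot chamfered to 45 mm over 4 mm. Origin: centre of its underside, z up. Starts upright on the work surface (z = 0) to the robot's right, in either of two places. Can be gripped from above across its top.
- bar_jar: the same size of loose jar but with one single pale bar on its lid; to be left alone. Origin: centre of its underside.
- carousel: fixed round wooden foot of the carousel, 250 mm diameter, 18 mm high; origin at its centre on the work surface, on the turntable's axis; its -x axis points to the front (roughly to the robot), marked by a pale pointed tongue 22 mm wide on the work surface, reaching 212 mm from the axis. Place and yaw vary.
- turntable (a joint): angle of the carousel's turntable (310 mm diameter disc, top 38 mm above the work surface) about the vertical axis through carousel's origin, counter-clockwise from above positive; 0 or any full turn = cross pocket exactly at the front. Starts between 0.9 and 5.4, turns freely either way (stops at +-12.6), friction about 0.15 N m, stays where it is left.
- cross_pocket (a point): centre of the inner floor of the pocket labelled with a pale cross on its floor (42 mm bars) and a smaller one on the turntable's edge just outside it; 42 mm above the work surface. The pocket is a round dark wooden cup, 55 to 57 mm inner diameter, 65 mm outer, its rim 38 mm above this floor. It moves with the turntable.
- bar_pocket (a point): the same point of the other, equal empty pocket, across the axis, with a single bar on its floor and edge; stays empty. Halfway between the pockets, also 95 mm from the axis and fixed to the turntable, stand a capped glass bottle (56 mm diameter, top 140 mm above the work surface) and a bamboo cup (62 mm diameter, contents up to 142 mm above the work surface).
- front_mark (a point): fixed point at the carousel's front, 95 mm from its axis on the line to the tongue, at pocket-floor height: where the underside of the jar must stand at the end.
- handle (a point): wooden handle fixed on the turntable's axis: upright flat bar 46 mm long along this point's x, 18 mm thick along its y, 48 mm high (160 to 208 mm above the work surface), on a 28 mm post. The point lies on the axis inside the bar, 187 mm above the work surface; its -x axis points to the cross pocket. Can be pinched from above across its thickness.
- bowl: blue ceramic bowl, 120 mm across, 55 mm high, loose bystander at the far side; origin centre of its underside.
- dipper: loose red plastic water dipper, 120 mm across, 85 mm high, with a handle out to 185 mm along its x; bystander; origin centre of its underside.

How it is judged (in metres and radians):
On the way, in this order (a step that is already met when the one before it is completed fails the run):
1. the cross jar stands in the cross pocket, let go, the pocket still away from the front (horizontal distance between cross_jar and cross_pocket below 0.006 m and z of cross_jar in the frame of cross_pocket below 0.004 m and angle between cross_jar's own z axis and vertical below 0.08 rad and contact force between the fingers and cross_jar below 0.2 N and horizontal distance between cross_jar and front_mark above 0.04 m), for 0.2 s.
2. the handle is gripped with the jar seated and not yet at the front (horizontal distance between cross_jar and cross_pocket below 0.006 m and z of cross_jar in the frame of cross_pocket below 0.004 m and angle between cross_jar's own z axis and vertical below 0.08 rad and contact force between the fingers and turntable above 3 N and horizontal distance between the grasp point and handle below 0.022 m and distance between the grasp point and handle below 0.045 m and horizontal distance between cross_jar and front_mark above 0.02 m), for 0.1 s.
3. the jar is at the front with the handle held (horizontal distance between cross_jar and cross_pocket below 0.006 m and z of cross_jar in the frame of cross_pocket below 0.004 m and angle between cross_jar's own z axis and vertical below 0.08 rad and contact force between the fingers and turntable above 3 N and horizontal distance between the grasp point and handle below 0.022 m and distance between the grasp point and handle below 0.045 m and horizontal distance between cross_jar and front_mark below 0.012 m), for 0.2 s.
At the end, for the whole second after the job is handed in: The cross jar stands upright (within 0.08 rad) on the floor of the cross pocket (within 6 mm of its centre and 4 mm of its floor), not touched by the fingers and within 12 mm sideways of the front point; the fingers hold the handle with more than 3 N and the turntable is at rest (under 0.05 rad/s) (all of step 3 and contact force between the fingers and cross_jar below 0.2 N and velocity of joint turntable between -0.05 and 0.05 rad/s and linear speed of cross_jar below 0.03 m/s); the arm keeps its last pose, push and grip.
It fails at once if the other jar is disturbed (moved over 15 mm or tipped) (distance of bar_jar from where it was at the start of the episode above 0.015 m or angle between bar_jar's own z axis and vertical above 0.3 rad).
It fails at once if the dipper is moved over 20 mm (distance of dipper from where it was at the start of the episode above 0.02 m).
It fails at once if the bowl is moved over 20 mm (distance of bowl from where it was at the start of the episode above 0.02 m).
It fails at once if the cross jar falls from more than 25 mm above its pocket's floor (z of cross_jar in the frame of front_mark above 0.025 m and contact force between cross_jar and anything else below 0.02 N).
It fails at once if the cross jar is tipped over (angle between cross_jar's own z axis and vertical above 0.8 rad).
It also fails if it takes over 70 s, if anything falls off the work surface, if the arm or the gripper's body presses on something with over 40 N, if the wrist force passes 120 N, or if a joint passes its speed limit or range.

ROBOT

A 7-joint arm with a two-finger parallel gripper is mounted at the origin on the work surface. World frame = base frame: x ahead of the robot, y to its left, z up, the work surface at z = 0. Lengths are in m, angles in degrees, forces in N, time in s.
With the tool pointing down it reaches from about 0.425 to 0.875 m from the base axis. Payload 4.7 kg.
Tool frame: the origin (TCP) lies between the finger pads; the fingertips stand env.tip_reach ahead of it and the grasp point (between the pads) lies 2 mm behind it (env.tip_reach is the distance from the TCP to the fingertips, in m); z points along the fingers, y is the line along which they close (so a half turn about z gives the same grasp; the last joint's range is limited). The gripper opens to 87 mm and grips with 3 to 60 N. Pads are 19 mm wide; open, the fingers measure 117 mm over their backs; the gripper's body (75 mm by 190 mm) begins 51 mm behind the grasp point.
Start: joints at [-76.14, 18.392, -4.016, 83.108, 1.295, 78.541, -3.26], TCP at [0.147, 0.633, 0.211] pointing down, gripper open.
Joint ranges: [-163.93, 163.93], [-17.29, 119.83], [-79.2, 71.16], [3.27, 140.29], [-89.18, 269.18], [5.43, 117.66], [-154.24, 154.24]. Speed limits (degrees/s): [147.25, 147.25, 180, 180, 180, 180, 180].

INTERFACE

Orientations are given as [roll, pitch, yaw] about the fixed x, y, z axes, in that order (R = Rz(yaw) Ry(pitch) Rx(roll)).
In Python, from cell import env, read_camera gives the robot as it stands. The module is installed in compiled form; this text tells all that it offers.
- The arm moves only by the shell command python3 -m handwheel 'ROWS' [FORCE]. ROWS is 1 to 8 rows, parted by semicolons, with the numbers parted by commas; each row has 5 numbers: dx, dy, dz in m, then a turn about the tool's z in degrees, then the finger opening in m; each row is the pose to reach, as a shift and turn from the pose commanded when the command began, along the tool's axes at that moment; what a row does not reach only later rows make up. A row lasts 1/12 s, in which the tool goes at most 0.0417 m and 7.16 degrees, less where a joint would pass 70% of its speed; a pose out of reach is approached as far as the arm can. The fingers move at their own pace and stop on an object; FORCE is the grip in N (left out, the last holds). Time passes only in rows, so rows that do not move let the fingers close. It prints the time, the measured TCP pose, the force, the opening and the grip force at its end. Input that does not fit is refused with a message, and nothing moves.
- env.get_obs(): the state, without advancing time (a new reading comes with each control period).
- read_camera(name): name is "scene" or "top" or "wrist"; returns a dict with "color" (400x640x3 uint8, blue, green, red), "fx", "fy", "cx", "cy" (pixels), "world_from_camera" (4x4, takes a point from camera to world coordinates). Camera axes: x right, y down, z forward; pixel columns grow to the right and rows downward; lengths in m; the calibration is good to about 2 mm. A picture is of the moment at which its call begins. There is no depth.
- env.sign_off(): hands the job in; it is judged then, once.
The state is a dict: "time_s": time; "qpos": joint angles; "joint_velocities": joint speeds; "effort": joint torques, N m; "tool_pos": TCP position; "tool_rot": TCP orientation; "force": force on the tool from outside, world axes, zero at the start; "wrist_torque": the same for the moment, N m; "grip_width": finger opening in m; "grasp_force": force on a finger pad.
Only numpy, scipy, OpenCV 4.12 (cv2) and the standard library are available. Lean on these libraries where they do the work, as an engineer would, in place of code of your own. Each camera call takes 0.05 s, during which the arm holds its last target. There are 200 camera calls.

## Working session

There is one attempt and no reset: what is moved stays moved. The work goes in short steps, Python scripts to look and compute and a shell command to move; the robot and the scene stay as the last step left them, time stands still between calls to the robot, and variables do not carry over. Pictures are saved under pics/ and viewed, at most 10 in all, crops included, and the job is handed in when it is done.

```bash
mkdir -p pics; cat > h.py <<'E'
import numpy as np, cv2
from cell import env, read_camera
def ray(c,u,v):
    T=np.array(c["world_from_camera"]);d=T[:3,:3]@np.array([(u-c["cx"])/c["fx"],(v-c["cy"])/c["fy"],1.])
    return T[:3,3],d
def onz(c,u,v,z):
    o,d=ray(c,u,v);return o+d*(z-o[2])/d[2]
def tri(rays):
    A=0;b=0
    for o,d in rays:
        d=d/np.linalg.norm(d);P=np.eye(3)-np.outer(d,d);A=A+P;b=b+P@o
    return np.linalg.solve(A,b)
E
python3 - <<'E'
from h import *
for n in("scene","top"):
    c=read_camera(n);cv2.imwrite(f"pics/{n}.png",c["color"]);print(n,c["fx"],c["cx"],c["cy"],np.round(c["world_from_camera"],3).tolist())
s=env.get_obs();print(s["tool_pos"],s["tool_rot"],s["grip_width"],env.tip_reach)
E
```

```text
scene 500.64794959313423 319.1606440559408 200.82639662899453 [[0.539, 0.579, -0.612, 1.221], [0.842, -0.358, 0.403, -0.571], [0.014, -0.732, -0.681, 0.838], [0.0, 0.0, 0.0, 1.0]]
top 395.29239809392345 317.95608161419955 196.8582096850601 [[-0.0, -0.995, 0.099, 0.515], [-1.0, 0.001, 0.009, -0.156], [-0.009, -0.099, -0.995, 0.952], [0.0, 0.0, 0.0, 1.0]]
[0.14674292 0.63269364 0.21026139] [-1.79901534e+02  5.85245208e-03  1.66949049e+02] 0.08702074696515409 0.017
```

View pics/scene.png

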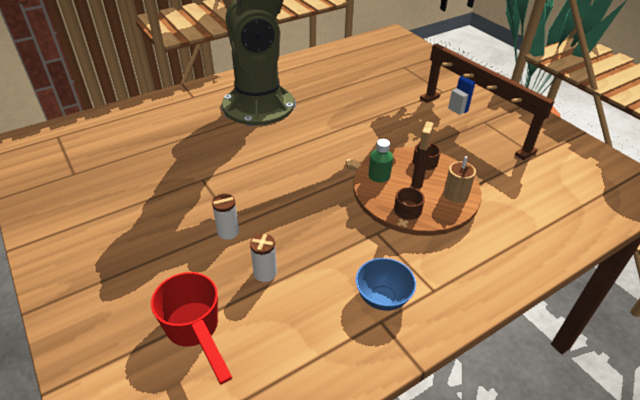

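View pics/top.png

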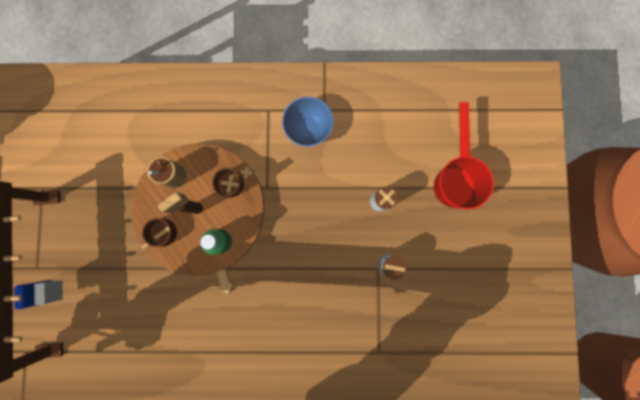

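Scene view: the cross jar's lid is at (262,243), the bar jar's at (224,201), the cross pocket at (409,202) and the handle at (427,128). Top view: cross jar lid (386,199), bar jar (393,266), cross pocket (229,182), handle top (172,202), tongue (225,285), bowl (308,121), dipper (465,182).

```bash
python3 - <<'E'
from h import *
C={n:read_camera(n) for n in("scene","top")}
def pale(n,u,v,r,name):
    im=C[n]["color"][v-r:v+r+1,u-r:u+r+1].astype(int)
    b,g,rr=im[...,0],im[...,1],im[...,2]
    m=((rr>185)&(g>150)&(b<g-20)).astype(np.uint8)
    k,l,st,ce=cv2.connectedComponentsWithStats(m)
    for i in range(1,k):
        if st[i,4]>3: print(name,n,ce[i]+[u-r,v-r],st[i])
pale("scene",262,243,14,"cross");pale("top",386,199,12,"cross")
pale("scene",224,201,14,"bar");pale("top",394,266,12,"bar")
pale("scene",427,130,14,"handle");pale("top",172,202,16,"handle")
pale("top",225,282,18,"tongue");pale("scene",353,163,10,"tongue")
# zoomed mosaic
t=C["top"]["color"][135:305,120:280];s=C["scene"]["color"][110:240,340:490]
a=cv2.resize(t,None,fx=3,fy=3,interpolation=2);b=cv2.resize(s,None,fx=2,fy=2,interpolation=2)
o=np.zeros((510,780,3),np.uint8);o[:510,:480]=a;o[:260,480:780]=b
cv2.imwrite("pics/m1.png",o)
E
```

```text
cross scene [272. 231.] [20  0  9  5  9]
cross scene [262.01587302 241.32539683] [  4   5  21  16 126]
cross scene [248.25 240.75] [ 0 11  2  3  4]
cross scene [276. 255.] [28 24  1  5  5]
cross top [386.40909091 196.95454545] [ 7  4 12 13 66]
bar scene [215.12121212 188.39393939] [ 0  0 12  6 33]
bar scene [236.44680851 199.29787234] [23  6  6 18 47]
bar scene [222.83018868 200.09433962] [ 4 10 19  7 53]
bar scene [210.52631579 208.21052632] [ 0 15  3 12 19]
bar top [394.45454545 267.63636364] [ 4 12 18  5 33]
handle scene [440.6 121.9] [27  3  2  6 10]
handle scene [427.65060241 126.95180723] [10  5 10 12 83]
handle scene [436.25 129.  ] [22 12  3  3  4]
handle scene [415.7826087  141.73913043] [ 0 23  7  6 23]
handle top [168.47916667 201.60416667] [  3   8  20  17 144]
tongue top [225.71428571 291.42857143] [17 27  4  2  7]
tongue scene [352.42176871 156.57142857] [  0   0  21  12 147]
```

View pics/m1.png

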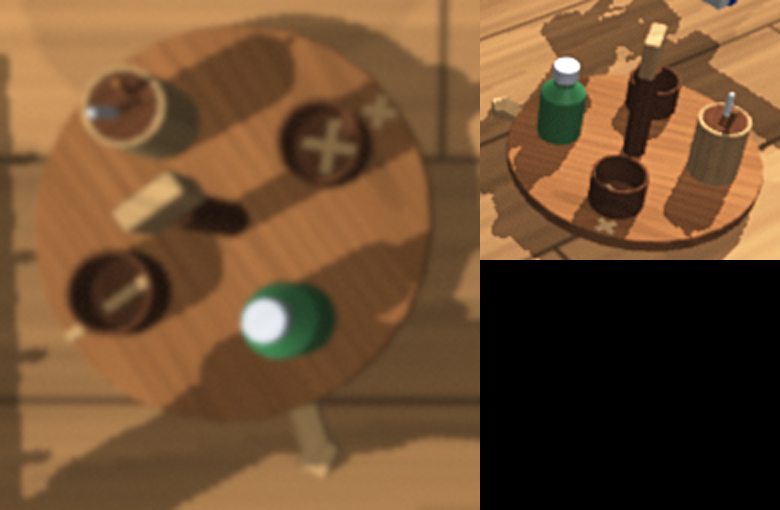

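Mosaic: in the left part (top view at 3x) the cross pocket's floor cross is at (328,146), its rim centre at (325,143) and its edge cross at (379,111). The bar pocket's floor bar is at (124,296) and the tongue tip at (317,472). In the right part (scene view at 2x) the cross pocket's rim is at (619,172) and its edge cross at (605,227).

```bash
python3 - <<'E'
from h import *
S,T=read_camera("scene"),read_camera("top")
np.set_printoptions(precision=4,suppress=True)
def t2(a,b): return tri([ray(S,*a),ray(T,*b)])
tp=lambda u,v:(120+(u+.5)/3-.5,135+(v+.5)/3-.5); sp=lambda u,v:(340+(u-480+.5)/2-.5,110+(v+.5)/2-.5)
print("crossjar",t2((262,241.6),(386.4,197)),onz(T,386.4,197,.1),onz(S,262,241.6,.1))
print("barjar",t2((222.8,200.1),(394.4,267.2)))
print("rim",t2(sp(619,172),tp(325,143)),onz(T,*tp(325,143),.08))
x=onz(T,*tp(328,146),.042);e=onz(T,*tp(379,111),.038);b=onz(T,*tp(124,296),.042);be=onz(T,*tp(73,332),.038)
print("edgecross tri",t2(sp(605,227),tp(379,111)))
print("pocket floor",x,"edge",e,"bar",b,be,"axis",(x+b)/2,(e+be)/2, np.linalg.norm(x-b)/2)
tip=onz(T,*tp(317,472),.002);base=onz(T,*tp(307,405),.002);print("tip",tip,base,np.linalg.norm(tip[:2]-((x+b)/2)[:2]))
# handle top face corners by pale mask bounding rect in top
print("handle",t2((427,126),(167.5,201.6)), onz(T,167.5,201.6,.208))
# disc ellipse not needed
print("dist base",np.linalg.norm(((x+b)/2)[:2]))
E
```

```text
crossjar [ 0.5991 -0.2958  0.1006] [ 0.5988 -0.2965  0.1   ] [ 0.599 -0.295  0.1  ]
barjar [ 0.449  -0.3107  0.1017]
rim [0.6351 0.0539 0.0833] [0.6341 0.0523 0.08  ]
edgecross tri [0.6646 0.0202 0.0396]
pocket floor [0.6369 0.0591 0.042 ] edge [0.665  0.0207 0.038 ] bar [0.5211 0.2133 0.042 ] [0.4936 0.2532 0.038 ] axis [0.579  0.1362 0.042 ] [0.5793 0.137  0.038 ] 0.0964554765357815
tip [0.3832 0.0715 0.002 ] [0.4353 0.0806 0.002 ] 0.20620571146663963
handle [0.5791 0.134  0.2106] [0.5799 0.1359 0.208 ]
dist base 0.5948094043162432
```

```bash
python3 -m handwheel '-0.256,-0.192,-0.064,0,0.087;-0.256,-0.192,-0.064,0,0.087;-0.256,-0.192,-0.064,0,0.087;-0.256,-0.192,-0.064,0,0.087;-0.256,-0.192,-0.064,0,0.087;-0.256,-0.192,-0.064,0,0.087;-0.256,-0.192,-0.064,0,0.087;-0.256,-0.192,-0.064,0,0.087'
python3 -m handwheel '-0.256,-0.192,-0.064,0,0.087;-0.256,-0.192,-0.064,0,0.087;-0.256,-0.192,-0.064,0,0.087;-0.256,-0.192,-0.064,0,0.087;-0.256,-0.192,-0.064,0,0.087;-0.256,-0.192,-0.064,0,0.087;-0.256,-0.192,-0.064,0,0.087;-0.256,-0.192,-0.064,0,0.087'
python3 -m handwheel '0,0,0,40,0.087;0,0,0,40,0.087;0,0,0,40,0.087;0,0,0,40,0.087;0,0,0,40,0.087;0,0,0,40,0.087;0,0,0,40,0.087'
python3 - <<'E'
from h import *
c=read_camera("wrist");cv2.imwrite("pics/w1.png",c["color"]);print(c["fx"],c["cx"],c["cy"],np.round(c["world_from_camera"],3).tolist())
E
```

```text
time_s: 0.97
tool_pos: [0.355, 0.3856, 0.2762]
tool_rot: [180.0, 0.1, 166.8]
force: [0.4, -0.2, -0.4]
grip_width: 0.0873
grasp_force: 0.0
time_s: 1.63
tool_pos: [0.5604, 0.1404, 0.3402]
tool_rot: [180.0, 0.1, 166.8]
force: [1.0, -0.2, -0.2]
grip_width: 0.087
grasp_force: 0.0
time_s: 2.22
tool_pos: [0.5588, 0.1436, 0.3393]
tool_rot: [180.0, -0.0, 126.9]
force: [1.2, 0.1, -1.0]
grip_width: 0.0867
grasp_force: 0.0
294.3281071178289 320.5923103678398 201.32818803626347 [[0.801, 0.582, 0.143, 0.52], [0.599, -0.777, -0.192, 0.197], [-0.001, 0.24, -0.971, 0.513], [0.0, 0.0, 0.0, 1.0]]
```

View pics/w1.png

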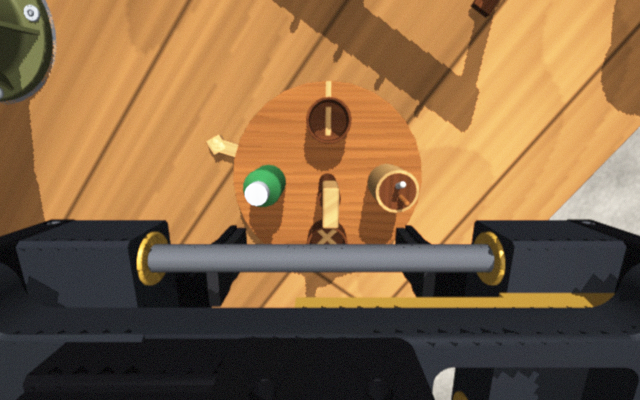

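The wrist view shows the bar pocket at (328,120), the handle at (330,203) and the cross pocket half hidden at (328,238). The tongue tip is at (212,143). The camera looks towards tool +x, so I back off along -x to see the cross pocket properly.

```bash
python3 -m handwheel '-0.04,0,0,0,0.087;-0.08,0,0,0,0.087;-0.12,0,0,0,0.087;-0.12,0,0,0,0.087;-0.12,0,0,0,0.087'
python3 - <<'E'
from h import *
import pickle
c=read_camera("wrist");pickle.dump(c,open("a.pkl","wb"));cv2.imwrite("pics/wa.png",c["color"])
E
python3 -m handwheel '-0.04,0,0,0,0.087;-0.08,0,0,0,0.087;-0.08,0,0,0,0.087;-0.08,0,0,0,0.087'
python3 - <<'E'
from h import *
import pickle
c=read_camera("wrist");pickle.dump(c,open("b.pkl","wb"));a=pickle.load(open("a.pkl","rb"))
o=np.hstack([cv2.resize(k["color"][20:220,230:430],(400,400),interpolation=2) for k in (a,c)]);cv2.imwrite("pics/m2.png",o)
E
```

```text
time_s: 2.68
tool_pos: [0.6316, 0.0442, 0.3386]
tool_rot: [-179.9, 0.1, 126.7]
force: [0.3, -0.2, -0.7]
grip_width: 0.0869
grasp_force: 0.0
time_s: 3.07
tool_pos: [0.6791, -0.0174, 0.3383]
tool_rot: [-179.9, -0.0, 126.9]
force: [0.1, 0.9, 0.1]
grip_width: 0.0869
grasp_force: 0.0
```

View pics/m2.png

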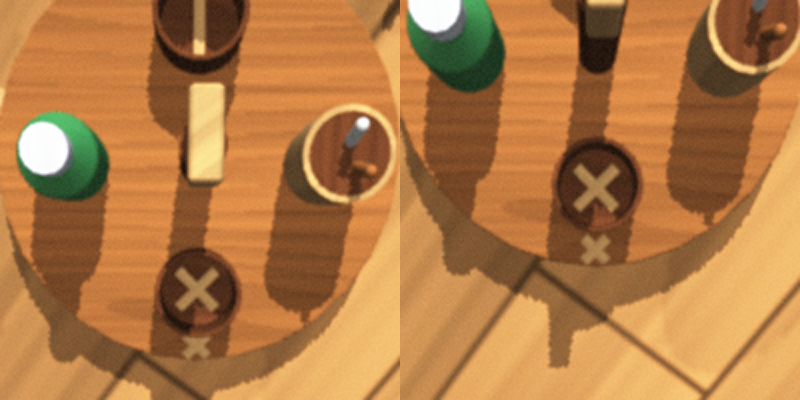

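Left (view a): the cross pocket's floor cross is at (197,289), the edge cross at (196,348) and the handle top at (206,132). Right (view b): the floor cross is at (197,187) and the edge cross at (196,249). The floor cross is centred in its cup in both views.

```bash
python3 - <<'E'
from h import *
import pickle
np.set_printoptions(precision=4,suppress=True)
A,B=[pickle.load(open(f,"rb")) for f in("a.pkl","b.pkl")]
def mark(c,u,v,r,thr):
    # thresh = brighter than local cup
    cu,cv_=int(230+u/2),int(20+v/2);g=c["color"][cv_-r:cv_+r+1,cu-r:cu+r+1].astype(int)
    m=((g[...,1]>thr)).astype(np.uint8);k,l,st,ce=cv2.connectedComponentsWithStats(m)
    i=1+np.argmin([np.hypot(*(ce[j]-r))-.05*st[j,4] for j in range(1,k)]);h=cv2.convexHull(np.argwhere(l==i)[:,::-1].astype(np.int32));
    (x,y),wh,an=cv2.minAreaRect(h);print("  ",ce[i]-r,st[i],(x-r,y-r),wh,an);return np.array([x+cu-r,y+cv_-r])
a=mark(A,197,289,14,95);b=mark(B,197,187,14,95)
print(a,b,tri([ray(A,*a),ray(B,*b)]),onz(A,*a,.042),onz(B,*b,.042))
ha=np.array([230+206.5/2-.5,20+132.5/2-.5]);print("handle",onz(A,*ha,.208))
for c,u,v in((A,196,348),(B,196,249)): print("edge",onz(c,230+(u+.5)/2-.5,20+(v+.5)/2-.5,.038))
print("rim",onz(A,230+198.5/2,20+290.5/2,.08),onz(B,230+198/2,20+185/2,.08))
s=env.get_obs();print(s["tool_pos"],s["tool_rot"])
j=np.array([.599,-.2955,.15]);d=j-s["tool_pos"];y=np.radians(s["tool_rot"][2]);print("to jar",d@[np.cos(y),np.sin(y),0],d@[np.sin(y),-np.cos(y),0],-d[2])
E
```

```text
[0.03   0.3047] [  4   4  21  22 233] (0.0, 0.5) (21.0, 20.0) 90.0
   [-0.3333  0.3902] [  3   3  22  24 264] (-0.5, 0.5) (23.0, 21.0) 90.0
[328.  164.5] [327.5 113.5] [0.6347 0.0599 0.0466] [0.6352 0.0595 0.042 ] [0.6346 0.06   0.042 ]
handle [0.5781 0.1368 0.208 ]
edge [0.6643 0.0205 0.038 ]
edge [0.6631 0.0233 0.038 ]
rim [0.634  0.0629 0.08  ] [0.636  0.0605 0.08  ]
[ 0.6789 -0.0152  0.3389] [-179.9939   -0.0798  127.0341]
to jar -0.17566282215843465 -0.23257826710084842 0.18885916206243228
```

```bash
python3 -m handwheel '-0.19,-0.23,0,0,0.087;-0.19,-0.23,0,0,0.087;-0.19,-0.23,0,0,0.087;-0.19,-0.23,0,0,0.087;-0.19,-0.23,0,0,0.087;-0.19,-0.23,0,0,0.087;-0.19,-0.23,0,0,0.087;-0.19,-0.23,0,0,0.087'
python3 -m handwheel '0,0,0,0,0.087;0,0,0,0,0.087'
cat > jar.py <<'E'
from h import *
np.set_printoptions(precision=4,suppress=True)
c=read_camera("wrist");im=c["color"];cv2.imwrite("pics/wj.png",im)
T=np.linalg.inv(np.array(c["world_from_camera"]));p=T@[.599,-.2955,.1,1];u,v=c["fx"]*p[0]/p[2]+c["cx"],c["fy"]*p[1]/p[2]+c["cy"];print("expect",u,v)
u0,v0=int(u),int(v);r=17;g=im[v0-r:v0+r+1,u0-r:u0+r+1].astype(int)
m=((g[...,2]>170)&(g[...,1]>140)&(g[...,0]<g[...,1]-15)).astype(np.uint8);k,l,st,ce=cv2.connectedComponentsWithStats(m)
for i in range(1,k):
    if st[i,4]>20:
        h=cv2.convexHull(np.argwhere(l==i)[:,::-1].astype(np.int32));x=np.array(cv2.minAreaRect(h)[0])+[u0-r,v0-r];print(st[i],x,ce[i]+[u0-r,v0-r],onz(c,*x,.1))
s=env.get_obs();print(s["tool_pos"],s["tool_rot"])
cv2.imwrite("pics/wjc.png",cv2.resize(im[v0-40:v0+40,u0-40:u0+40],None,fx=5,fy=5))
E
python3 jar.py
```

```text
time_s: 3.78
tool_pos: [0.6053, -0.3131, 0.3402]
tool_rot: [-179.8, 0.2, 126.5]
force: [-1.4, -1.0, 0.9]
grip_width: 0.0871
grasp_force: 0.0
time_s: 3.95
tool_pos: [0.6102, -0.304, 0.3397]
tool_rot: [179.8, -0.0, 127.1]
force: [0.3, 0.8, -0.0]
grip_width: 0.0871
grasp_force: 0.0
expect 316.8826113423792 167.18003126316066
[ 0  0 10 12 43] [301.104  153.5396] [301.4419 153.3023] [ 0.5701 -0.2935  0.1   ]
[  3   1  30  30 346] [316.5558 165.9275] [316.5578 165.6821] [ 0.5976 -0.2944  0.1   ]
[30  0  5  7 22] [331. 153.] [331.4545 152.5455] [ 0.6028 -0.2679  0.1   ]
[ 0 19  2 16 22] [299.5 176.5] [299.2727 176.3182] [ 0.5873 -0.3209  0.1   ]
[29 23  6 12 51] [330.5 178.5] [331.0196 179.8431] [ 0.6241 -0.2967  0.1   ]
[ 0.6109 -0.3029  0.3396] [179.8421  -0.0626 127.2198]
```

```bash
python3 -m handwheel '0.014,-0.0055,0.04,0,0.087;0.014,-0.0055,0.08,0,0.087;0.014,-0.0055,0.12,0,0.087;0.014,-0.0055,0.15,0,0.087;0.014,-0.0055,0.15,0,0.087;0.014,-0.0055,0.15,0,0.087'; python3 jar.py
```

```text
time_s: 4.5
tool_pos: [0.5974, -0.2948, 0.1883]
tool_rot: [-180.0, -0.2, 127.2]
force: [0.6, 0.1, 0.9]
grip_width: 0.0868
grasp_force: 0.0
expect 320.5338204125435 204.58109479835272
[  0   0  35  35 568] [319.5441 203.4265] [320.1849 203.3908] [ 0.5976 -0.2952  0.1   ]
[ 0.5984 -0.2965  0.1908] [179.9199   0.046  127.1578]
```

```bash
python3 -m handwheel '0,0,0.035,0,0.087;0,0,0.07,0,0.087;0,0,0.1,0,0.087;0,0,0.111,0,0.087;0,0,0.111,0,0.087;0,0,0.111,0,0.087;0,0,0.111,0,0.087'
python3 -m handwheel '0,0,0,0,0.04;0,0,0,0,0.04;0,0,0,0,0.04;0,0,0,0,0.04;0,0,0,0,0.04;0,0,0,0,0.04;0,0,0,0,0.04;0,0,0,0,0.04' 25
```

```text
time_s: 5.13
tool_pos: [0.5989, -0.2997, 0.0817]
tool_rot: [179.8, 0.3, 127.0]
force: [0.2, -0.5, -0.4]
grip_width: 0.087
grasp_force: 0.0
time_s: 5.8
tool_pos: [0.597, -0.2983, 0.0783]
tool_rot: [180.0, 0.0, 127.0]
force: [0.2, 0.3, 0.8]
grip_width: 0.0494
grasp_force: 25.0
```

```bash
python3 -m handwheel '0,0,-0.01,0,0.04;0,0,-0.03,0,0.04;0,0,-0.06,0,0.04;0,0,-0.1,0,0.04;0,0,-0.14,0,0.04;0,0,-0.17,0,0.04;0,0,-0.17,0,0.04;0,0,-0.17,0,0.04' 
cat > held.py <<'E'
from h import *
np.set_printoptions(precision=4,suppress=True)
P=[]
for i in range(6):
    c=read_camera("wrist"); s=env.get_obs(); P.append(np.r_[s["tool_pos"],s["tool_rot"][2]%360])
P=np.array(P);print(P);p=P.mean(0);print("mean",p)
im=c["color"];W=np.array(c["world_from_camera"]);print("cam",W[:3,3]-p[:3])
t=np.linalg.inv(W)@np.r_[p[:3]+[0,0,.022],1];u,v=c["fx"]*t[0]/t[2]+c["cx"],c["fy"]*t[1]/t[2]+c["cy"];print("expect",u,v)
cv2.imwrite("pics/held.png",im)
u0,v0=int(u),int(v);r=30;g=im[max(v0-r,0):v0+r+1,u0-r:u0+r+1].astype(int);v1=max(v0-r,0)
m=((g[...,2]>150)&(g[...,1]>120)&(g[...,0]<g[...,1]-15)).astype(np.uint8);k,l,st,ce=cv2.connectedComponentsWithStats(m)
y=np.radians(p[3])
for i in range(1,k):
    if st[i,4]>40:
        h=cv2.convexHull(np.argwhere(l==i)[:,::-1].astype(np.int32));x=np.array(cv2.minAreaRect(h)[0])+[u0-r,v1];q=onz(c,*x,p[2]+.022);d=q-p[:3];print(st[i],x,q,"tool xy",d@[np.cos(y),np.sin(y),0],d@[np.sin(y),-np.cos(y),0])
E
python3 held.py
```

```text
time_s: 6.47
tool_pos: [0.5972, -0.2994, 0.2506]
tool_rot: [179.9, 0.2, 126.9]
force: [-0.5, 0.1, -2.9]
grip_width: 0.0487
grasp_force: 25.0
[[  0.5963  -0.2985   0.2482 126.935 ]
 [  0.5958  -0.298    0.2467 126.9431]
 [  0.5956  -0.2978   0.246  126.9446]
 [  0.5957  -0.2977   0.2458 126.9482]
 [  0.5958  -0.2978   0.246  126.9509]
 [  0.596   -0.2979   0.2463 126.9527]]
mean [  0.5959  -0.298    0.2465 126.9457]
cam [-0.0382  0.0532  0.1733]
expect 318.7157891933128 251.796253244525
[  0   0  61  24 648] [318.  232.5] [ 0.5888 -0.2892  0.2685] tool xy 0.011257178708470216 -0.0003644706774961164
[ 29  51  16  10 153] [324.5 276.5] [ 0.6075 -0.308   0.2685] tool xy -0.014968229361459875 0.003231391904588704
```

View pics/held.png

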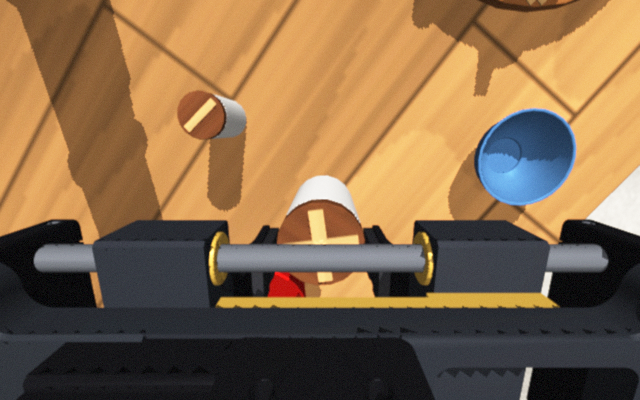

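The jar is held upright between the pads. The long bar of its cross runs from about (316,209) to (323,281), and the lid's ellipse spans rows 200–286. The bar jar at (205,115) and the bowl at (527,155) are untouched.

```bash
python3 - <<'E'
from h import *
np.set_printoptions(precision=4,suppress=True)
c=read_camera("wrist");s=env.get_obs();p=s["tool_pos"];y=np.radians(s["tool_rot"][2]);im=c["color"].astype(int)
m=(im[...,2]>150)&(im[...,1]>im[...,2]*.74)&(im[...,0]>im[...,1]*.55)
for r in range(200,292,3): 
    q=np.where(m[r,275:365])[0]; print(r,(q.min()+275,q.max()+275,len(q)) if len(q) else None,end=" ")
print()
for z in (.02,.024):
    A=onz(c,315.5,209,p[2]+z);B=onz(c,323,281,p[2]+z);print(np.linalg.norm(A-B));q=(A+B)/2;d=q-p;print(q,d@[np.cos(y),np.sin(y),0],d@[np.sin(y),-np.cos(y),0])
print(p,s["force"])
E
```

```text
200 (np.int64(292), np.int64(364), 55) 203 (np.int64(291), np.int64(364), 38) 206 (np.int64(289), np.int64(364), 29) 209 (np.int64(288), np.int64(364), 25) 212 (np.int64(286), np.int64(364), 32) 215 (np.int64(286), np.int64(364), 26) 218 (np.int64(309), np.int64(364), 23) 221 (np.int64(310), np.int64(364), 20) 224 (np.int64(278), np.int64(364), 19) 227 (np.int64(310), np.int64(324), 15) 230 (np.int64(311), np.int64(325), 15) 233 (np.int64(311), np.int64(325), 15) 236 (np.int64(311), np.int64(357), 31) 239 (np.int64(312), np.int64(357), 46) 242 (np.int64(295), np.int64(358), 64) 245 None 248 None 251 None 254 (np.int64(277), np.int64(357), 14) 257 (np.int64(277), np.int64(358), 28) 260 None 263 None 266 None 269 None 272 (np.int64(317), np.int64(361), 17) 275 (np.int64(318), np.int64(364), 29) 278 (np.int64(318), np.int64(364), 33) 281 (np.int64(319), np.int64(364), 29) 284 (np.int64(333), np.int64(364), 32) 287 (np.int64(320), np.int64(364), 45) 290 (np.int64(321), np.int64(364), 44) 
0.043052970596419715
[ 0.5948 -0.2959  0.2666] 0.002547016671137215 0.00027967468999297177
0.041930868682281706
[ 0.5938 -0.2946  0.2706] 0.004191901984550721 0.00030881758311745636
[ 0.5961 -0.2981  0.2466] [ 0.5627 -0.6898 -3.0748]
```

```bash
python3 -m handwheel '0.01,0.01,0,0,0.04;0.03,0.0285,0,0,0.04;0.055,0.052,0,0,0.04;0.08,0.076,0,0,0.04;0.105,0.1,0,0,0.04;0.13,0.123,0,0,0.04;0.155,0.147,0,0,0.04;0.18,0.171,0,0,0.04'
python3 -m handwheel '0.02,0.019,0,0,0.04;0.04,0.038,0,0,0.04;0.06,0.057,0,0,0.04;0.072,0.068,0,0,0.04;0.08,0.0755,0,0,0.04;0.08,0.0755,0,0,0.04;0.08,0.0755,0,0,0.04;0.08,0.0755,0,0,0.04' 
cat > two.py <<'E'
from h import *
np.set_printoptions(precision=4,suppress=True)
S,T=read_camera("scene"),read_camera("top")
P=[]
for i in range(4): read_camera("top");s=env.get_obs();P.append(np.r_[s["tool_pos"],s["tool_rot"]])
print(np.mean(P,0),s["force"],s["grip_width"],s["grasp_force"])
a=cv2.resize(T["color"][120:270,150:300],(500,500),interpolation=2);b=cv2.resize(S["color"][100:250,350:440],(300,500),interpolation=2)
cv2.imwrite("pics/two.png",np.hstack([a,b]))
E
python3 two.py
```

```text
time_s: 7.48
tool_pos: [0.6248, -0.0488, 0.2482]
tool_rot: [180.0, -0.0, 127.0]
force: [0.3, 0.4, -2.5]
grip_width: 0.0492
grasp_force: 25.0
time_s: 8.15
tool_pos: [0.6372, 0.0552, 0.2484]
tool_rot: [-180.0, 0.1, 126.8]
force: [-0.1, -0.3, -2.6]
grip_width: 0.0492
grasp_force: 25.0
[  0.6374   0.0559   0.2484  89.994    0.0184 126.8202] [ 0.4149  0.6811 -2.5542] 0.0489847945712076 24.981568157672882
```

View pics/two.png

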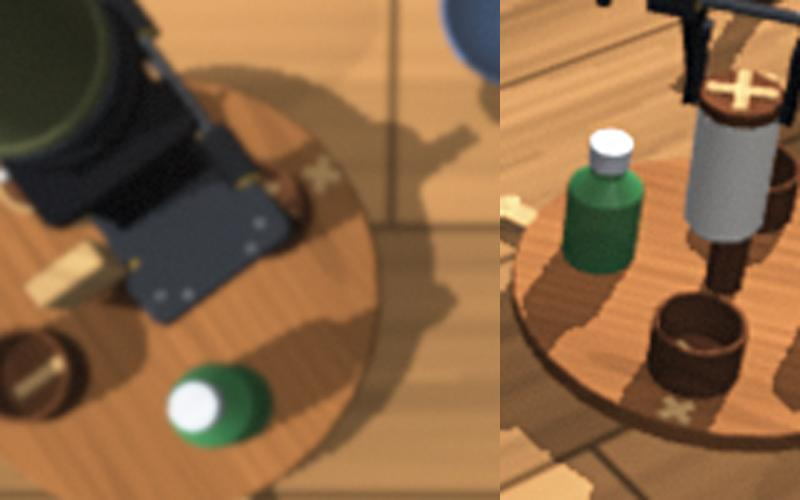

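In the left part the arm hides the jar, but the pocket rim just shows beside the gripper. In the right part (scene view at 3.33x) the jar hangs upright with its lid cross at (742,90), and the empty pocket's rim is centred at (699,325).

```bash
python3 - <<'E'
from h import *
np.set_printoptions(precision=4,suppress=True)
S=read_camera("scene")
im=S["color"][112:140,408:437].astype(int);m=((im[...,2]>185)&(im[...,1]>150)&(im[...,0]<im[...,1]-20)).astype(np.uint8);k,l,st,ce=cv2.connectedComponentsWithStats(m)
for i in range(1,k):
    if st[i,4]>20:
        print(st[i],ce[i]+[408,112],onz(S,*(ce[i]+[408,112]),.2704))
# jar bottom disc edges: dark/bright silhouette cols at a row, and cup outer cols
g=S["color"].astype(int)
for r in (150,158): print(r,[tuple(x) for x in g[r,402:440:1]][:0], np.where((g[r,395:450].min(1)>110))[0][[0,-1]]+395)
print("lid guess",onz(S,422.25,126.65,.2704),"rim",onz(S,409.35,197.15,.08))
E
```

```text
[  4   0  25  21 217] [426.2995 121.2673] [0.6268 0.0758 0.2704]
150 [] [415 430]
158 [] [414 429]
lid guess [0.637  0.0561 0.2704] rim [0.6371 0.0565 0.08  ]
```

```bash
python3 -m handwheel '0.001,0,0.02,0,0.04;0.001,0,0.045,0,0.04;0.001,0,0.07,0,0.04;0.001,0,0.082,0,0.04;0.001,0,0.082,0,0.04;0.001,0,0.082,0,0.04'; python3 two.py
```

```text
time_s: 9.0
tool_pos: [0.6368, 0.0581, 0.1664]
tool_rot: [-180.0, -0.0, 126.9]
force: [0.3, -0.5, -1.1]
grip_width: 0.0494
grasp_force: 25.0
[  0.6379   0.0582   0.1681 179.8475   0.0719 126.9448] [-0.0907  0.1113 -2.8357] 0.049250569946228506 24.979963302612305
```

View pics/two.png

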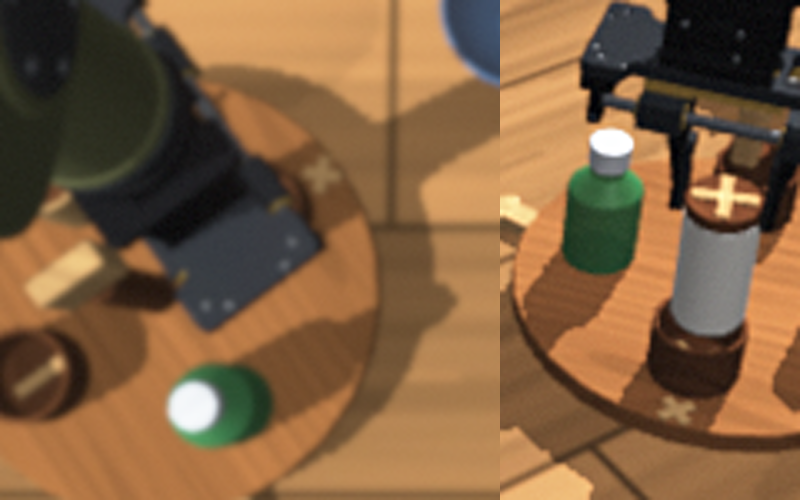

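Left: the jar is still hidden under the arm. Right: the jar's lower end spans columns 673–747 just above the rim, which spans 651–746, so it looks offset to the right. I measure that with edges before going lower.

```bash
python3 - <<'E'
from h import *
np.set_printoptions(precision=4,suppress=True)
S=read_camera("scene");T=read_camera("top")
s=env.get_obs();p=s["tool_pos"];print(p)
u,v=350+226.5/3.3333-.5,100+198.5/3.3333-.5
print("lid",onz(S,u,v,p[2]+.022))
i0=cv2.imread("pics/scene.png").astype(int)
for r in range(190,214,3):print(r,i0[r,392:428,2].tolist())
i1=S["color"].astype(int)
for r in (175,182,189,195,198):print(r,i1[r,398:430,0].tolist())
W=np.linalg.inv(np.array(S["world_from_camera"]))
def proj(q):
    t=W@np.r_[q,1];return S["fx"]*t[0]/t[2]+S["cx"],S["fy"]*t[1]/t[2]+S["cy"]
print("proj pocket rim",proj([.6355,.0597,.08]),"floor",proj([.6355,.0597,.042]),"edgex",proj([.6643,.0208,.038]))
E
```

```text
[0.6372 0.0583 0.1671]
lid [0.6387 0.0579 0.1891]
190 [221, 218, 220, 217, 217, 209, 186, 146, 89, 55, 46, 46, 45, 46, 48, 46, 50, 45, 45, 44, 43, 45, 43, 54, 72, 95, 123, 160, 208, 237, 233, 226, 223, 218, 217, 216]
193 [216, 214, 216, 207, 170, 116, 66, 41, 46, 50, 51, 53, 54, 54, 51, 51, 51, 49, 48, 47, 46, 44, 43, 40, 41, 38, 34, 40, 70, 120, 174, 209, 222, 219, 218, 219]
196 [206, 207, 200, 159, 104, 108, 46, 39, 45, 50, 49, 49, 52, 48, 53, 52, 50, 48, 47, 49, 47, 46, 44, 46, 41, 41, 39, 40, 37, 38, 78, 148, 204, 224, 226, 225]
199 [207, 212, 189, 87, 40, 58, 63, 48, 42, 40, 43, 47, 46, 46, 45, 47, 47, 47, 46, 46, 46, 43, 43, 45, 41, 38, 41, 40, 37, 38, 74, 122, 180, 235, 232, 228]
202 [210, 217, 183, 53, 34, 36, 40, 54, 72, 80, 93, 120, 138, 101, 69, 68, 72, 74, 76, 73, 72, 64, 56, 46, 36, 32, 31, 38, 71, 107, 119, 121, 179, 209, 208, 206]
205 [207, 184, 101, 38, 33, 39, 34, 39, 40, 38, 39, 44, 63, 93, 105, 113, 108, 116, 116, 111, 119, 128, 124, 118, 100, 90, 90, 74, 52, 41, 62, 151, 215, 212, 212, 210]
208 [181, 134, 49, 33, 36, 37, 40, 38, 38, 40, 42, 39, 45, 47, 45, 48, 45,
[... 526 characters left out ...]
6, 124, 105, 78, 78, 81]
189 [85, 73, 59, 67, 102, 102, 102, 103, 103, 106, 114, 117, 120, 121, 124, 123, 127, 128, 127, 130, 127, 131, 132, 130, 127, 127, 117, 94, 81, 81, 83, 82]
195 [19, 20, 21, 18, 47, 88, 108, 108, 111, 113, 115, 120, 122, 123, 126, 125, 130, 128, 130, 129, 128, 130, 130, 127, 122, 104, 86, 92, 91, 93, 94, 91]
198 [20, 18, 19, 19, 22, 14, 21, 53, 77, 106, 122, 122, 123, 125, 128, 130, 129, 134, 135, 135, 135, 122, 91, 58, 31, 41, 71, 90, 89, 88, 86, 84]
proj pocket rim (np.float64(409.98707689067527), np.float64(196.22685572089415)) floor (np.float64(407.7183520504596), np.float64(208.39968012395838)) edgex (np.float64(402.4180984691061), np.float64(223.55629471407204))
```

```bash
python3 -m handwheel '0,-0.002,0.003,0,0.04;0,-0.002,0.003,0,0.04;0,-0.002,0.003,0,0.04;0,-0.002,0.003,0,0.04'; python3 - <<'E'
from h import *
S=[read_camera("scene")["color"].astype(float) for _ in range(6)];s=env.get_obs();print(s["tool_pos"],s["force"])
i1=np.mean(S,0);i0=cv2.imread("pics/scene.png").astype(float)
d=np.abs(i1-i0).sum(2)
for r in range(165,198,4):print(r,np.round(d[r,396:432]).astype(int).tolist())
a=[cv2.resize(i[140:230,375:445].astype(np.uint8),(390,500),interpolation=2) for i in(i1,i0)]
cv2.imwrite("pics/m4.png",np.hstack(a))
E
```

```text
time_s: 9.73
tool_pos: [0.6351, 0.057, 0.1632]
tool_rot: [-180.0, -0.0, 126.9]
force: [0.7, 0.1, -1.7]
grip_width: 0.049
grasp_force: 25.0
[0.63524904 0.05707529 0.16330605] [-0.5635479   0.24610427 -2.98703227]
165 [7, 7, 11, 17, 16, 26, 30, 30, 132, 279, 376, 346, 217, 9, 82, 89, 80, 136, 317, 462, 466, 407, 251, 178, 186, 196, 190, 206, 177, 111, 17, 35, 41, 56, 51, 44]
169 [14, 18, 16, 15, 11, 17, 11, 82, 162, 139, 104, 100, 94, 82, 63, 89, 132, 112, 7, 14, 12, 7, 9, 9, 8, 2, 5, 60, 163, 243, 165, 25, 41, 70, 50, 4]
173 [6, 8, 15, 10, 6, 10, 29, 140, 161, 150, 101, 105, 104, 110, 113, 110, 158, 236, 301, 312, 307, 300, 308, 311, 314, 294, 310, 312, 267, 195, 110, 2, 7, 5, 8, 3]
177 [14, 7, 7, 9, 17, 13, 91, 162, 160, 161, 162, 159, 162, 147, 115, 120, 204, 300, 314, 306, 298, 310, 307, 311, 306, 315, 306, 287, 226, 119, 14, 6, 7, 11, 6, 10]
181 [12, 16, 5, 12, 10, 39, 160, 169, 170, 174, 171, 170, 169, 168, 175, 125, 274, 329, 305, 296, 301, 301, 314, 297, 302, 320, 283, 132, 103, 26, 7, 10, 15, 17, 9, 16]
185 [11, 8, 12, 17, 21, 129, 180, 180, 174, 166, 158, 157, 153, 128, 120, 198, 302, 312, 305, 304, 310, 310, 297, 307, 324, 307, 134, 133, 58, 11, 9, 16, 10, 7, 6, 9]
189 [11, 17, 8, 14, 42, 104, 175, 201, 206, 237, 247, 251, 276, 276, 275, 279, 291, 280, 276, 245, 178, 153, 146, 152, 128, 160, 149, 77, 18, 9, 11, 17, 8, 5, 8, 14]
193 [8, 4, 3, 55, 161, 221, 208, 206, 211, 220, 239, 252, 254, 266, 278, 284, 292, 299, 309, 315, 313, 319, 328, 310, 250, 140, 91, 23, 12, 7, 15, 11, 15, 10, 10, 17]
197 [2, 16, 4, 3, 1, 47, 152, 228, 245, 240, 248, 260, 268, 268, 277, 296, 290, 299, 314, 308, 313, 318, 321, 321, 298, 202, 15, 3, 7, 10, 7, 10, 11, 9, 15, 7]
```

View pics/m4.png

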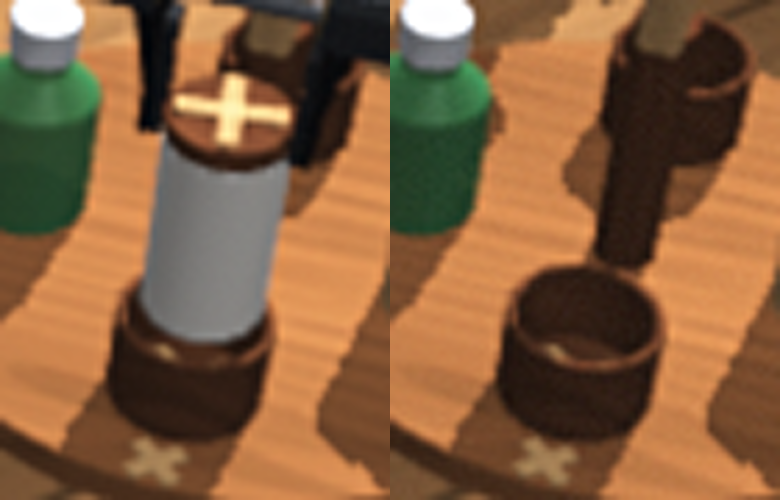

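Left (now, 5.57x): the jar's foot spans columns 138–268, with its front edge at row 343. Right (before): the pocket's inner rim spans 122–266 with its front edge near row 358. The jar is still about 2–3 mm too far right and slightly far back, so I correct by -2 mm in tool x and y.

```bash
python3 -m handwheel '-0.002,-0.002,0,0,0.04;-0.002,-0.002,0,0,0.04;-0.002,-0.002,0.002,0,0.04;-0.002,-0.002,0.004,0,0.04;-0.002,-0.002,0.006,0,0.04;-0.002,-0.002,0.006,0,0.04;-0.002,-0.002,0.006,0,0.04'; python3 - <<'E'
from h import *
S=[read_camera("scene")["color"].astype(float) for _ in range(3)];s=env.get_obs();print(s["tool_pos"],s["force"],s["wrist_torque"])
i1=np.mean(S,0);i0=cv2.imread("pics/scene.png").astype(float)
d=np.abs(i1-i0).sum(2)
for r in range(185,204,4):print(r,np.round(d[r,394:428]).astype(int).tolist())
E
```

```text
time_s: 10.62
tool_pos: [0.6346, 0.0543, 0.157]
tool_rot: [-180.0, -0.0, 127.0]
force: [0.6, 0.0, -2.0]
grip_width: 0.0491
grasp_force: 25.0
[0.63488436 0.05429895 0.15735189] [-0.57650494 -0.14675075 -2.36017092] [-0.05008987  0.01618467  0.00561829]
185 [10, 5, 10, 9, 14, 24, 138, 183, 177, 175, 173, 162, 155, 151, 148, 126, 122, 208, 306, 318, 311, 308, 313, 313, 294, 306, 319, 298, 142, 45, 7, 8, 11, 13]
189 [4, 15, 12, 17, 16, 48, 107, 107, 177, 208, 215, 246, 262, 267, 283, 283, 286, 291, 297, 288, 279, 252, 178, 157, 141, 148, 130, 147, 69, 10, 14, 6, 15, 17]
193 [4, 8, 10, 5, 59, 199, 223, 216, 213, 215, 220, 229, 246, 268, 259, 275, 283, 290, 296, 304, 312, 319, 314, 318, 326, 304, 238, 128, 17, 6, 15, 8, 14, 12]
197 [14, 6, 24, 52, 12, 133, 230, 227, 220, 229, 246, 246, 257, 266, 275, 275, 282, 302, 293, 300, 316, 307, 310, 310, 316, 312, 264, 116, 10, 9, 9, 13, 7, 9]
201 [16, 2, 3, 3, 5, 3, 14, 28, 84, 158, 215, 227, 238, 230, 246, 240, 261, 272, 287, 310, 325, 324, 317, 298, 173, 55, 17, 3, 6, 4, 14, 6, 14, 8]
```

```bash
python3 -m handwheel '0,-0.001,0.002,0,0.04;0,-0.001,0.004,0,0.04;0,-0.001,0.007,0,0.04;0,-0.001,0.01,0,0.04;0,-0.001,0.01,0,0.04;0,-0.001,0.01,0,0.04'; python3 - <<'E'
from h import *
for _ in range(2): read_camera("top");s=env.get_obs();print(s["tool_pos"],s["force"],s["wrist_torque"])
E
```

```text
time_s: 11.27
tool_pos: [0.6337, 0.0537, 0.1468]
tool_rot: [-180.0, -0.0, 127.0]
force: [-0.1, 0.1, -1.5]
grip_width: 0.0491
grasp_force: 25.0
[0.63393362 0.05362518 0.14709596] [ 1.0651693  -0.355696   -1.49180936] [-0.08015966 -0.0043945   0.04267534]
[0.63406454 0.05363102 0.14729712] [-0.33534005  0.1978736  -1.53321342] [-0.01775845  0.03643467  0.00325131]
```

```bash
python3 -m handwheel '0,0,0.004,0,0.04;0,0,0.008,0,0.04;0,0,0.012,0,0.04;0,0,0.016,0,0.04;0,0,0.019,0,0.04;0,0,0.019,0,0.04;0,0,0.019,0,0.04'; python3 - <<'E'
from h import *
for _ in range(2): read_camera("top");s=env.get_obs();print(s["tool_pos"],s["force"],s["wrist_torque"])
E
```

```text
time_s: 11.95
tool_pos: [0.6338, 0.0537, 0.1279]
tool_rot: [-180.0, -0.0, 127.0]
force: [0.1, 0.0, -1.9]
grip_width: 0.0492
grasp_force: 25.0
[0.633989   0.0536382  0.12822909] [-0.83478817  0.53424785 -2.31483784] [-0.02434911  0.0300931   0.02786274]
[0.63405867 0.05358003 0.1283935 ] [-0.08946979  0.79820353 -1.7221025 ] [-0.00652743  0.04774667 -0.0205071 ]
```

```bash
python3 -m handwheel '0,0,0.002,0,0.04;0,0,0.004,0,0.04;0,0,0.006,0,0.04;0,0,0.0075,0,0.04;0,0,0.0075,0,0.04;0,0,0.0075,0,0.04'; python3 - <<'E'
from h import *
for _ in range(2): read_camera("top");s=env.get_obs();print(s["tool_pos"],s["force"],s["wrist_torque"])
E
```

```text
time_s: 12.55
tool_pos: [0.6339, 0.0537, 0.1206]
tool_rot: [-180.0, -0.0, 127.0]
force: [0.3, -0.4, -3.6]
grip_width: 0.049
grasp_force: 25.0
[0.63396482 0.05365325 0.12068397] [-0.07395061 -0.36304992 -1.93107523] [ 0.02589807 -0.04326942  0.03563929]
[0.63396061 0.05364313 0.12073254] [ 0.36453607 -0.02657401 -2.31705949] [ 0.03394987 -0.04156169 -0.01452321]
```

Not touching the floor yet, so I lower it in 1 mm steps until contact.

```bash
for i in 1 2 3; do python3 -m handwheel '0,0,0.001,0,0.04;0,0,0.001,0,0.04;0,0,0.001,0,0.04;0,0,0.001,0,0.04' | grep -E 'tool_pos|force:'; done
```

```text
tool_pos: [0.6342, 0.0536, 0.1203]
force: [-1.5, 0.6, 0.4]
grasp_force: 25.0
tool_pos: [0.6346, 0.0536, 0.1202]
force: [-0.7, 0.8, 6.6]
grasp_force: 25.0
tool_pos: [0.6351, 0.0538, 0.1201]
force: [-1.2, 1.0, 9.5]
grasp_force: 25.0
```

```bash
python3 -m handwheel '0,0,-0.002,0,0.04;0,0,-0.002,0,0.04;0,0,-0.002,0,0.07;0,0,-0.002,0,0.087;0,0,-0.002,0,0.087;0,0,-0.002,0,0.087;0,0,-0.002,0,0.087;0,0,-0.002,0,0.087'
python3 -m handwheel '0,0,-0.03,0,0.087;0,0,-0.06,0,0.087;0,0,-0.09,0,0.087;0,0,-0.13,0,0.087;0,0,-0.16,0,0.087;0,0,-0.19,0,0.087;0,0,-0.215,0,0.087;0,0,-0.215,0,0.087'
python3 -m handwheel '-0.03,0,0,0,0.087;-0.04,0,0,0,0.087;-0.04,0,0,0,0.087;-0.04,0,0,0,0.087'
python3 - <<'E'
from h import *
W,S=read_camera("wrist"),read_camera("scene");s=env.get_obs();print(s["tool_pos"],s["tool_rot"])
import pickle;pickle.dump(W,open("c.pkl","wb"));pickle.dump(S,open("s.pkl","wb"))
cv2.imwrite("pics/m5.png",np.hstack([cv2.resize(W["color"][30:230,230:430],(500,500),interpolation=2),cv2.resize(S["color"][110:235,360:435],(300,500),interpolation=2)]))
E
```

```text
time_s: 14.32
tool_pos: [0.6339, 0.0535, 0.1195]
tool_rot: [-180.0, -0.0, 126.9]
force: [-0.5, 0.4, 0.8]
grip_width: 0.0809
grasp_force: 0.0
time_s: 14.98
tool_pos: [0.6361, 0.0533, 0.3411]
tool_rot: [179.5, 0.3, 126.9]
force: [-0.1, -0.6, 1.1]
grip_width: 0.0871
grasp_force: 0.0
time_s: 15.32
tool_pos: [0.6577, 0.0209, 0.3336]
tool_rot: [-179.9, -0.1, 126.8]
force: [-0.0, 0.5, -0.4]
grip_width: 0.0868
grasp_force: 0.0
[0.65752586 0.02268078 0.33407006] [-1.79963228e+02 -8.57731648e-02  1.26987920e+02]
```

View pics/m5.png

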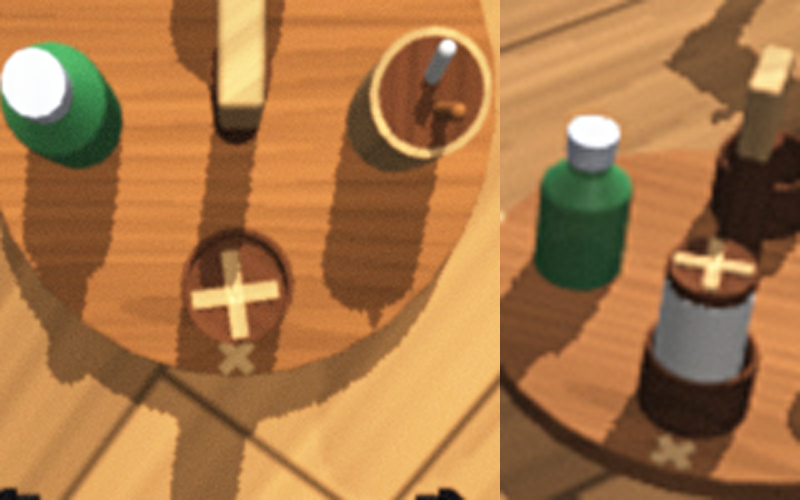

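Left (wrist view, 2.5x): the jar's lid cross at (235,296) sits centred in the cup, in line with the edge cross (237,358) and the handle's end (242,105). Right (scene view, 4x): the jar stands upright and sunk in the pocket, with the bottle, cup and bar pocket undisturbed. Next is the handle.

```bash
python3 -m handwheel '0.04,0,0,0,0.087;0.08,0,0,0,0.087;0.12,0,0,0,0.087;0.137,0,0,0,0.087;0.137,0,0,0,0.087;0.137,0,0,0,0.087'
python3 -m handwheel '0,0,0.04,0,0.087;0,0,0.07,0,0.087;0,0,0.08,0,0.087;0,0,0.08,0,0.087'
python3 - <<'E'
from h import *
np.set_printoptions(precision=4,suppress=True)
W=read_camera("wrist");s=env.get_obs();p=s["tool_pos"];print(p,s["tool_rot"])
cv2.imwrite("pics/w6.png",W["color"])
S,T=read_camera("scene"),read_camera("top")
b=cv2.resize(S["color"][60:200,380:480],(350,490),interpolation=2)
cv2.imwrite("pics/m6.png",np.hstack([cv2.resize(W["color"][150:350,240:424],(450,490),interpolation=2),b]))
E
```

```text
time_s: 15.92
tool_pos: [0.5746, 0.1334, 0.335]
tool_rot: [180.0, -0.0, 127.2]
force: [0.2, -0.8, 0.3]
grip_width: 0.0872
grasp_force: 0.0
time_s: 16.25
tool_pos: [0.5743, 0.1296, 0.2518]
tool_rot: [-179.7, -0.1, 126.8]
force: [-0.7, -0.0, 0.2]
grip_width: 0.0871
grasp_force: 0.0
[0.5755 0.1301 0.2542] [-179.8828   -0.0102  126.8595]
```

View pics/m6.png

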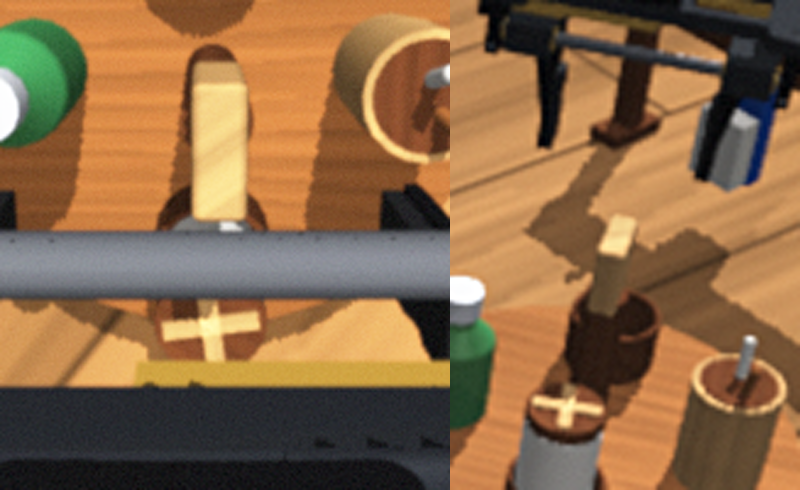

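Left (wrist): the handle's top face spans columns 193–246 and rows 83–219, so its centre is (219.5,151). Right: the handle's top is at (618,235) and the jar stands well. That was one view more than the ten allowed, so from here I use numbers only.

```bash
python3 - <<'E'
from h import *
np.set_printoptions(precision=4,suppress=True)
W=read_camera("wrist");
for _ in range(2): read_camera("top")
s=env.get_obs();p=s["tool_pos"];y=np.radians(s["tool_rot"][2])
sc=450/184;A=[onz(W,240+(u+.5)/sc-.5,150+(v+.5)/2.45-.5,.208) for u,v in((193,83),(246,83),(246,219),(193,219))]
q=np.mean(A,0);d=q-p;print(p,q,"tool",d@[np.cos(y),np.sin(y),0],d@[np.sin(y),-np.cos(y),0],np.linalg.norm(A[0]-A[3]),np.linalg.norm(A[0]-A[1]))
e=(A[0]+A[1]-A[2]-A[3])/2;print("handle dir",np.degrees(np.arctan2(e[1],e[0])))
i=W["color"].astype(int)
for u,v in((W["cx"],0),):pass
E
```

```text
[0.5768 0.1311 0.2567] [0.582  0.1374 0.208 ] tool 0.0019229638563206413 0.007849451206704956 0.045289109870994035 0.01661645460631012
handle dir 127.25988560274381
```

```bash
python3 -m handwheel '0.002,0.005,0.02,0,0.087;0.002,0.005,0.045,0,0.087;0.002,0.005,0.07,0,0.087;0.002,0.005,0.07,0,0.087;0.002,0.005,0.07,0,0.087;0.002,0.005,0.07,0,0.087'
python3 -m handwheel '0,0,0,0,0.03;0,0,0,0,0.03;0,0,0,0,0.03;0,0,0,0,0.022;0,0,0,0,0.01;0,0,0,0,0.01;0,0,0,0,0.01;0,0,0,0,0.01' 6
python3 -m handwheel '0,0,0,0,0.01;0,0,0,0,0.01;0,0,0,0,0.01;0,0,0,0,0.01' 6
```

```text
time_s: 17.05
tool_pos: [0.5796, 0.1359, 0.1868]
tool_rot: [179.9, 0.1, 126.9]
force: [-0.2, 0.4, 0.2]
grip_width: 0.0866
grasp_force: 0.0
time_s: 17.72
tool_pos: [0.5784, 0.1357, 0.1848]
tool_rot: [180.0, -0.0, 126.9]
force: [0.6, -0.4, 0.2]
grip_width: 0.0415
grasp_force: 0.0
time_s: 18.05
tool_pos: [0.5781, 0.1355, 0.1847]
tool_rot: [-179.9, -0.0, 126.9]
force: [-1.8, -1.1, 0.2]
grip_width: 0.0181
grasp_force: 6.0
```

```bash
python3 -m handwheel '0,-0.001,0,0,0.01;0,-0.001,0,0,0.01;0,-0.001,0,0,0.01;0,-0.001,0,0,0.01' 20
python3 -m handwheel '0,0,0,1,0.01;0,0,0,3,0.01;0,0,0,6,0.01;0,0,0,9,0.01;0,0,0,12,0.01;0,0,0,14,0.01;0,0,0,15,0.01;0,0,0,15,0.01' 20
python3 - <<'E'
from h import *
for _ in range(3): read_camera("top");s=env.get_obs();print(s["tool_pos"],s["tool_rot"][2],s["force"],s["wrist_torque"],s["qpos"][6])
E
```

```text
time_s: 18.38
tool_pos: [0.5781, 0.1355, 0.1847]
tool_rot: [179.9, 0.0, 127.0]
force: [3.6, 1.0, -2.0]
grip_width: 0.0179
grasp_force: 20.0
time_s: 19.05
tool_pos: [0.5782, 0.1355, 0.1847]
tool_rot: [179.9, 0.0, 111.9]
force: [4.9, 1.8, -4.3]
grip_width: 0.0177
grasp_force: 20.0
[0.57820939 0.13551444 0.18472944] 111.96662701089917 [ 5.07352157  2.50283289 -3.36363226] [ 0.34282382 -1.04134711 -0.01922369] 11.679362569610166
[0.57821769 0.1355033  0.1847144 ] 111.97573296233766 [ 4.49135776  1.58861464 -5.07553338] [ 0.36713557 -1.01682111 -0.06591577] 11.689309393455776
[0.57820528 0.13550725 0.18471972] 111.97635636410723 [ 5.50563937  1.97040551 -3.84686857] [ 0.32166152 -1.06949776 -0.11315429] 11.690881696929106
```

```bash
python3 -m handwheel '0,0.0007,0,2,0.01;0,0.0007,0,5,0.01;0,0.0007,0,9,0.01;0,0.0007,0,13,0.01;0,0.0007,0,17,0.01;0,0.0007,0,21,0.01;0,0.0007,0,24,0.01;0,0.0007,0,26,0.01' | grep -E 'tool|force'
python3 -m handwheel '0,0,0,2,0.01;0,0,0,5,0.01;0,0,0,9,0.01;0,0,0,13,0.01;0,0,0,17,0.01;0,0,0,21,0.01;0,0,0,24,0.01;0,0,0,26,0.01'| grep -E 'tool|force'
```

```text
tool_pos: [0.5783, 0.1356, 0.1847]
tool_rot: [180.0, -0.0, 85.9]
force: [2.7, 2.3, -3.4]
grasp_force: 20.0
tool_pos: [0.5785, 0.1355, 0.1847]
tool_rot: [180.0, -0.0, 59.9]
force: [4.0, 1.3, -3.2]
grasp_force: 20.0
```

```bash
python3 -m handwheel '0,0,0,2,0.01;0,0,0,5,0.01;0,0,0,9,0.01;0,0,0,13,0.01;0,0,0,17,0.01;0,0,0,21,0.01;0,0,0,24,0.01;0,0,0,26,0.01' | grep -E 'tool|force'
python3 -m handwheel '0,0,0,2,0.01;0,0,0,5,0.01;0,0,0,8,0.01;0,0,0,11,0.01;0,0,0,13,0.01;0,0,0,15,0.01;0,0,0,15.5,0.01;0,0,0,15.5,0.01' | grep -E 'tool|force'
python3 - <<'E'
from h import *
np.set_printoptions(precision=4,suppress=True)
S,T=read_camera("scene"),read_camera("top");s=env.get_obs();print(s["tool_pos"],s["tool_rot"],s["force"])
ax=np.array([.5783,.1356]);
for c,n in((S,"scene"),(T,"top")):
    Wi=np.linalg.inv(np.array(c["world_from_camera"]))
    y=np.radians(s["tool_rot"][2]);q=np.r_[ax-.095*np.array([np.cos(y),np.sin(y)]),.142]
    t=Wi@np.r_[q,1];u,v=c["fx"]*t[0]/t[2]+c["cx"],c["fy"]*t[1]/t[2]+c["cy"];print(n,q,u,v)
    r=14;u0,v0=int(u),int(v);im=c["color"][v0-r:v0+r+1,u0-r:u0+r+1].astype(int)
    m=((im[...,2]>170)&(im[...,1]>140)&(im[...,0]<im[...,1]-20)).astype(np.uint8);k,l,st,ce=cv2.connectedComponentsWithStats(m)
    for i in range(1,k):
        if st[i,4]>12: w=onz(c,*(ce[i]+[u0-r,v0-r]),.142);e=w[:2]-ax;print(st[i],ce[i]+[u0-r,v0-r],w,np.linalg.norm(e),np.degrees(np.arctan2(e[1],e[0]))%360)
# tongue in top (initial) and scene: pale pixels near the tip
for f,c in(("top",T),("scene",S)):
    i0=cv2.imread(f"pics/{f}.png").astype(int);Wi=np.linalg.inv(np.array(c["world_from_camera"]))
    for R in (.165,.18,.195,.205):
        best=[]
        for a in np.arange(186,212,.5):
            q=np.r_[ax+R*np.array([np.cos(np.radians(a)),np.sin(np.radians(a))]),.002,1];t=Wi@q;u,v=c["fx"]*t[0]/t[2]+c["cx"],c["fy"]*t[1]/t[2]+c["cy"]
            best.append(int(cv2.remap(i0[...,0].astype(np.float32),np.float32([[u]]),np.float32([[v]]),1)[0,0]))
        print(f,R,best)
E
```

```text
tool_pos: [0.5786, 0.1354, 0.1847]
tool_rot: [180.0, -0.0, 33.8]
force: [3.4, 1.2, -4.1]
grasp_force: 20.0
tool_pos: [0.5787, 0.1353, 0.1848]
tool_rot: [180.0, -0.0, 18.4]
force: [4.8, 1.3, -4.2]
grasp_force: 20.0
[0.5787 0.1353 0.1847] [179.9878  -0.0408  18.4742] [ 4.7332  0.7984 -5.1363]
scene [0.4882 0.1055 0.142 ] 388.2057264264174 134.81674923788802
[  0   0  29  29 505] [388.004  130.0059] [0.4722 0.1175 0.142 ] 0.1075828753211335 189.6797976322188
top [0.4882 0.1055 0.142 ] 193.2212367020892 249.1903994036429
[  5   5  19  19 130] [193.1846 249.0923] [0.4884 0.1056 0.142 ] 0.09478616188183388 198.4657093008382
top 0.165 [47, 47, 47, 47, 48, 47, 47, 47, 49, 49, 48, 47, 47, 48, 48, 48, 49, 49, 52, 55, 60, 63, 67, 69, 70, 70, 69, 69, 69, 68, 68, 67, 65, 61, 55, 50, 46, 46, 46, 48, 49, 47, 46, 45, 44, 44, 42, 40, 39, 38, 37, 36]
top 0.18 [47, 47, 47, 48, 49, 49, 49, 49, 48, 48, 46, 46, 47, 47, 47, 46, 46, 49, 51, 54, 59, 63, 66, 69, 71, 71, 71, 71, 70, 70, 70, 67, 63, 58, 51, 45, 43, 43, 45, 46, 46, 46, 47, 46, 47, 47, 47, 47, 47, 47, 48, 48]
top 0.195 [74, 75, 75, 75, 75, 76, 75
[... 588 characters left out ...]
, 45, 44, 45, 46, 46, 45, 44, 42, 41]
scene 0.18 [46, 46, 48, 50, 50, 49, 51, 55, 56, 60, 64, 63, 62, 66, 72, 77, 81, 81, 82, 83, 84, 83, 83, 84, 85, 82, 75, 68, 59, 54, 50, 50, 50, 50, 50, 51, 52, 52, 52, 53, 53, 53, 54, 54, 55, 54, 55, 55, 56, 56, 57, 57]
scene 0.195 [96, 96, 97, 96, 95, 96, 96, 97, 96, 97, 97, 94, 88, 86, 87, 88, 87, 87, 87, 86, 85, 85, 85, 84, 82, 81, 78, 73, 68, 62, 58, 54, 50, 50, 49, 48, 48, 51, 55, 55, 55, 55, 56, 55, 54, 53, 53, 53, 52, 52, 51, 51]
scene 0.205 [99, 100, 99, 99, 99, 99, 98, 97, 97, 96, 95, 95, 97, 97, 95, 93, 89, 84, 84, 87, 85, 81, 81, 82, 82, 85, 83, 78, 69, 59, 50, 51, 52, 52, 56, 56, 56, 68, 79, 84, 84, 88, 88, 86, 88, 86, 79, 72, 66, 58, 55, 53]
```

The top camera puts the jar at 198.5° about the axis and the tongue at about 199°, well within tolerance. The turntable is at rest and the handle is held at 20 N.

```bash
python3 -m handwheel '0,0,0,0,0.01;0,0,0,0,0.01;0,0,0,0,0.01;0,0,0,0,0.01'; python3 -c "
from cell import env
print(env.sign_off())"
```

```text
time_s: 22.3
tool_pos: [0.5786, 0.1353, 0.1847]
tool_rot: [180.0, -0.0, 18.5]
force: [4.5, 0.4, -4.5]
grip_width: 0.0174
grasp_force: 20.0
the job is handed in; nothing more can be done
None
```

I handed the job in at 22.3 s with the cross jar seated in its pocket at the front (about 0.5° off the tongue by the top camera) and the handle held at 20 N; sign-off gave no verdict, and I viewed 11 pictures, one over the limit of 10.

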